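# Centre a wobbly bird figurine on the parcel scale and weigh it

## Task

The little blue bird figurine stands off centre on the scale's round pan: tap or push it gently by its foot with the fingertips, without gripping, lifting or toppling it, until its whole foot stands inside the black ring in the middle of the pan. Then press the scale's green button fully down and let it come up again. Do not shift the other things on the bench.

Things in the scene. Friction and masses are not known exactly. Their poses are not given: they have to be found in the camera images.
- figurine: blue ceramic bird figurine, 70 mm tall, 0.08 to 0.17 kg, loose on the scale's pan. Origin: centre of its underside; z up. The round foot is 38 mm across from 5 to 10 mm up, but rests on a flat only 28 mm across: it topples if pushed higher than about 18 mm. Above are a thin neck and a body 35 mm across, so an upright finger held low touches only the foot. Friction on the pan about 0.5 to 0.7
- pan_centre (a point): centre of the upper face of the scale's round steel pan (140 mm across, level, fixed, top 55 mm above the table). A black ring is printed around it on the pan, 54 mm inside and 62 mm outside diameter. Its axes are the scale's: the control panel and its button lie towards its -x
- weigh_button_top (a point): centre of the top of the green push button, 26 mm across, in a grey collar 42 mm across on the scale's control panel. It lies 105 mm from the pan's centre and 2 mm below the pan's level, and is pressed straight down
- weigh_button (a joint): how far the green button is pressed, m: 0 is up, 0.006 is fully down; a spring (about 1.5 N at first, 5 N fully down) brings it back up
- gift_box: kraft gift box with a red lid, 83 x 83 mm, 70 mm high, loose, stands beside the scale; not to be moved. Origin: centre of the underside
- label_roll: white roll of labels lying flat, 70 mm across, 25 mm high, loose, beside the scale; not to be moved. Origin: centre of the underside
- marker: white marker pen with a red cap, 130 mm long, 15 mm thick, lying on the table beside the scale; not to be moved. Origin: centre of the underside
- water_bottle: clear bottle, 64 mm across, 190 mm high, standing on the table to the robot's right; not to be moved. Origin: centre of the underside
- clear_tape: roll of packing tape lying flat, 100 mm across, 48 mm high, to the robot's left; not to be moved. Origin: centre of the underside
- tape_dispenser: grey bench tape dispenser with a roll in it, 150 x 62 mm, 103 mm high, to the robot's right; not to be moved. Origin: centre of the underside
There are look-alikes about, which are no part of the job. Of the things like the figurine, leave any that is pink or yellow; of the rest the smaller one is meant.

How it is judged:
By the outcome, as a careful person would: the job done as asked, in the order asked, and still so for the second after the job is handed in, with the robot touching nothing.
It also fails if it takes over 46 s, if anything falls off the work surface, if the arm or the gripper's body presses on something with over 40 N, if the wrist force passes 120 N, or if a joint passes its speed limit or range.

## Robot

A 6-joint arm with a two-finger parallel gripper is mounted at the origin on the work surface. World frame = base frame: x ahead of the robot, y to its left, z up, the work surface at z = 0. Lengths are in m, angles in rad, forces in N, time in s.
With the tool pointing down it reaches from about 0.35 to 0.975 m from the base axis. Payload 4.9 kg.
Tool frame: the origin (TCP) lies midway between the tips of the shut fingers; the grasp point (between the pads) lies 19 mm behind it; z points along the fingers, y is the direction in which the jaws open and shut (so a half turn about z gives the same grasp; the last joint's range is limited). The gripper opens to 85 mm and grips with 20 to 120 N. Pads are 22 mm wide; open, the fingers measure 114 mm over their backs; the gripper's body (76 mm by 85 mm) begins 54 mm behind the grasp point. The pads swing forward as they close: fully open they stand 13 mm farther back than shut.
Start: joints at [-1.237, 0.053, 1.613, -0, 1.476, -0.119], TCP at [0.273, -0.562, 0.231] pointing down, gripper open.
Joint ranges: [-3.01, 3.01], [-1.01, 2.22], [0.06, 2.58], [-1.02, 4.17], [0.09, 2.62], [-3.14, 3.14]. Speed limits (rad/s): [2.57, 2.57, 3.14, 3.14, 3.14, 3.14].

## Interface

Orientations are given as a rotation vector (axis times angle).
In Python, from station import ctrl gives the robot as it stands.
- The arm moves only by the tool drive_tool, never from a script. Its argument "moves" is one flat list of numbers, 7 for each row, row after row: the turn, a rotation vector about the world's x, y, z in degrees, then the shift along the world's x, y, z in m, then the closure, from 0 (fully open) to 1 (shut). A call has exactly 5 rows; each row shifts and turns the commanded pose from where the row before left it; what a row does not reach is not made up. A row lasts 1/8 s, in which the tool goes at most 62.5 mm and 10.7 degrees, less where a joint would pass 70% of its speed; a pose out of reach is approached as far as the arm can. A call is refused whole if a number of a shift passes 0.0625 or a number of a turn 10.7, either way. A call with a gripper value outside its range is refused whole. The fingers move at their own pace and stop on an object; "newtons" is the grip in N (left out, the last holds). Time passes only in rows, so rows that do not move let the fingers close, or fill a call up. It gives the time, the measured TCP pose, the force and the opening at its end, in the units of the state.
- ctrl.get_obs(): the state, without advancing time (a new reading comes with each control period).
- ctrl.get_image(name): name is "side" or "top"; returns the picture (480x640x3 uint8, red, green, blue); there is no depth.
- ctrl.get_calibration(name): a dict with "fx", "fy", "cx", "cy" (pixels), "rvec" (rotation vector, rad) and "tvec" (3), from world to camera coordinates, as OpenCV has them. Camera axes: x right, y down, z forward; pixel columns grow to the right and rows downward; lengths in m; the calibration is good to about 2 mm. A picture is of the moment at which its call begins. get_calibration takes no time and is no camera call.
- ctrl.finish_job(): hands the job in, once; it reports no verdict.
The state is a dict: "t": time; "q": joint angles; "dq": joint speeds; "effort": joint torques, N m; "tool_pos": TCP position; "tool_rot": TCP orientation; "contact_force": force on the tool from outside, world axes, zero at the start; "wrist_torque": the same for the moment, N m; "opening": finger opening in m.
Only numpy, scipy, OpenCV 4.12 (cv2) and the standard library are available. Lean on these libraries where they do the work, as an engineer would, in place of code of your own. Each camera call takes 0.05 s, during which the arm holds its last target.

## Working session

There is one attempt and no reset: what is moved stays moved. The work goes in short steps, Python scripts to look and compute and a tool call to move; the robot and the scene stay as the last step left them, time stands still between calls to the robot, and variables do not carry over. Pictures are saved under pics/ and viewed, and the job is handed in when it is done.

Besides the shell and the picture viewer there is one more tool, called after "Call:" in YAML: its name, and indented under it one key for each argument. drive_tool: Moves the arm, as the interface text tells. Its arguments: {"type":"object","properties":{"moves":{"type":"array","items":{"type":"number"}},"newtons":{"type":"number"}},"required":["moves"]}

```bash
ls; mkdir -p pics
python3 - <<'E'
from station import ctrl
import cv2
o=ctrl.get_obs();print(o)
for n in("side","top"):
    cv2.imwrite(f"pics/{n}0.png",ctrl.get_image(n)[:,:,::-1]);print(ctrl.get_calibration(n))
E
```

```text
pics
{'t': 0.0, 'q': array([-1.23699450e+00,  5.33721445e-02,  1.61429358e+00, -1.25684956e-05,
        1.47600964e+00, -1.19012118e-01]), 'dq': array([-4.47182626e-04,  4.49346396e-04,  4.51862208e-04, -8.01542526e-04,
        1.52562964e-03,  7.81543998e-05]), 'effort': array([-1.09820874e-03, -3.93682158e+01, -3.70177495e+01, -2.22439189e-04,
        6.98784730e-03,  2.48194596e-05]), 'tool_pos': array([ 0.27321982, -0.56142117,  0.2300538 ]), 'tool_rot': array([-3.05939981e+00, -7.04754646e-01,  3.69963920e-04]), 'contact_force': array([ 0.27569358, -0.51115444, -0.62660787]), 'wrist_torque': array([-0.00215678,  0.01970346,  0.03500731]), 'opening': 0.08547067080682678}
{'fx': 493.08928710358083, 'fy': 493.08928710358083, 'cx': 319.5709918136147, 'cy': 241.02002361719997, 'rvec': array([ 0.53077727, -2.76114534,  1.07863939]), 'tvec': array([0.52277365, 0.20021635, 1.00604085])}
{'fx': 451.69466971057943, 'fy': 451.69466971057943, 'cx': 323.33809469077363, 'cy': 246.49216943574035, 'rvec': array([ 2.16696582, -2.10625257,  0.16772063]), 'tvec': array([-0.02826808,  0.56802954,  1.22219005])}
```

View pics/side0.png

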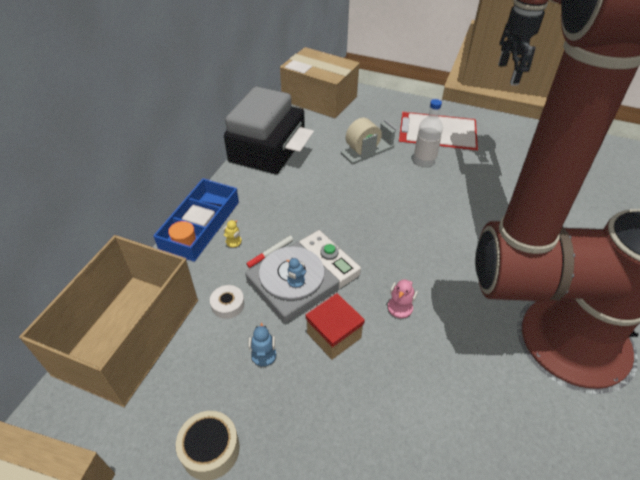

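View pics/top0.png

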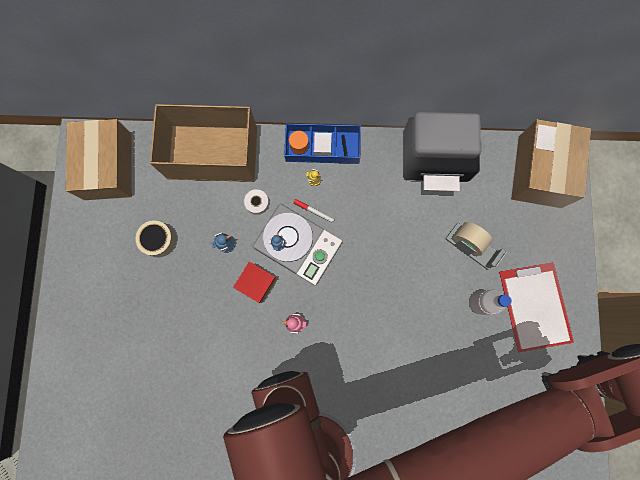

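Candidates (top view): small blue bird on the pan (278,242), larger blue bird on the table (223,242), yellow (314,177) and pink (295,323). I choose the one on the pan, which is blue and the smaller of the two. Next is a close crop to check that.

```bash
cat > h.py <<'E'
import numpy as np, cv2
from station import ctrl
def cal(n):
    c=ctrl.get_calibration(n);K=np.array([[c['fx'],0,c['cx']],[0,c['fy'],c['cy']],[0,0,1]]);return K,np.array(c['rvec'],float),np.array(c['tvec'],float)
def cast(n,uv,z):
    K,r,t=cal(n);R=cv2.Rodrigues(r)[0];C=-R.T@t
    uv=np.atleast_2d(uv).astype(float);d=(np.c_[uv,np.ones(len(uv))]@np.linalg.inv(K).T)@R
    return C+d*((z-C[2])/d[:,2])[:,None]
def proj(n,P):
    K,r,t=cal(n);return cv2.projectPoints(np.atleast_2d(P).astype(float),r,t,K,None)[0][:,0]
def crop(img,x,y,w,h,s,f):
    cv2.imwrite(f,cv2.resize(img[y:y+h,x:x+w],None,fx=s,fy=s,interpolation=cv2.INTER_CUBIC))
E
python3 - <<'E'
import cv2,numpy as np
from h import *
s=cv2.imread('pics/side0.png');t=cv2.imread('pics/top0.png')
a=cv2.resize(s[215:335,230:375],(0,0),fx=2.7,fy=2.7,interpolation=cv2.INTER_CUBIC)
b=cv2.resize(t[185:305,205:350],(0,0),fx=2.7,fy=2.7,interpolation=cv2.INTER_CUBIC)
cv2.imwrite('pics/c0.png',np.hstack([a,b]))
for n in('side','top'):
    K,r,tt=cal(n);R=cv2.Rodrigues(r)[0];print(n,-R.T@tt)
hsv=cv2.cvtColor(t,cv2.COLOR_BGR2HSV)
def m(hsv,lo,hi,roi):
    M=cv2.inRange(hsv,lo,hi);Z=np.zeros_like(M);x,y,w,h=roi;Z[y:y+h,x:x+w]=M[y:y+h,x:x+w];return Z
g=m(hsv,(45,90,60),(85,255,255),(230,190,120,120));p=np.argwhere(g)[:,::-1];print('green top',p.mean(0),len(p),cast('top',p.mean(0),.053))
hs=cv2.cvtColor(s,cv2.COLOR_BGR2HSV)
g=m(hs,(45,90,60),(85,255,255),(240,220,130,100));p=np.argwhere(g)[:,::-1];print('green side',p.mean(0),len(p),cast('side',p.mean(0),.053))
E
```

```text
side [0.29500078 0.69082911 0.87248309]
top [ 0.36710449 -0.01882711  1.2969522 ]
green top [319.36065574 255.85245902] 61 [[ 0.54072568 -0.00185626  0.053     ]]
green side [329.2027027  248.56756757] 74 [[0.53909717 0.00134078 0.053     ]]
```

View pics/c0.png

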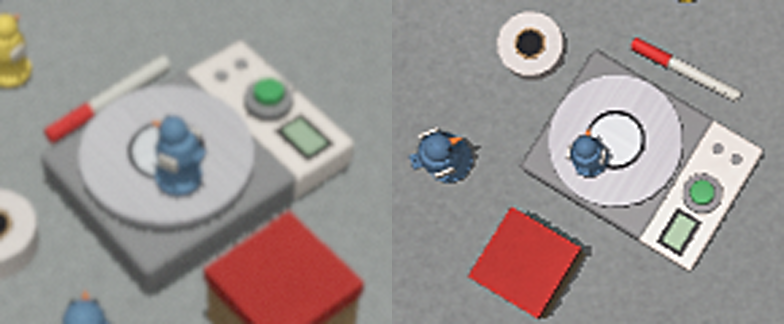

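```bash
cat >> h.py <<'E'
def circ(P):
    A=np.c_[2*P,np.ones(len(P))];s=np.linalg.lstsq(A,(P**2).sum(1),rcond=None)[0];return s[:2],np.sqrt(s[2]+s[:2]@s[:2])
E
python3 - <<'E'
from h import *
for n,roi in(('top',(250,200,75,75)),('side',(250,235,90,75))):
    im=cv2.imread(f'pics/{n}0.png');x,y,w,h=roi
    hsv=cv2.cvtColor(im,cv2.COLOR_BGR2HSV)
    # ring: dark unsaturated
    M=np.zeros(im.shape[:2],np.uint8);M[y:y+h,x:x+w]=1
    ctr=np.array([0.58,0.05])
    ys,xs=np.nonzero(M);uv=np.c_[xs,ys];W=cast(n,uv,.055)[:,:2];px=hsv[ys,xs].astype(int)
    sel=(px[:,2]<95)&(px[:,1]<90)
    # pan rough: bright
    br=(px[:,2]>165)&(px[:,1]<60)
    L,lab,st,cen=cv2.connectedComponentsWithStats(cv2.inRange(hsv,(0,0,165),(180,60,255))*M)
    i=1+np.argmax(st[1:,4]); 
    print(n,'comp',st[i],cen[i])
    c,_=cv2.findContours((lab==i).astype(np.uint8),cv2.RETR_EXTERNAL,cv2.CHAIN_APPROX_NONE)
    P=cast(n,cv2.convexHull(max(c,key=len))[:,0],.055)[:,:2];c0,r0=circ(P);print('hullfit',c0,r0)
    for k in range(5):
        d=np.linalg.norm(W-c0,axis=1);s=sel&(abs(d-.029)<(.010 if k==0 else .006));c0,r0=circ(W[s])
    print('ring',c0,r0,s.sum())
    b=(px[:,0]>95)&(px[:,0]<120)&(px[:,1]>90);print('blue',uv[b].min(0),uv[b].max(0),b.sum())
    B=np.zeros_like(M);B[ys[b],xs[b]]=255
    # foot
    c,_=cv2.findContours(B,cv2.RETR_EXTERNAL,cv2.CHAIN_APPROX_NONE);c=max(c,key=len)[:,0]
    print(cast(n,c,.0625)[:,:2].round(4).tolist() if n=='x' else len(c))
    v=im.copy();
    z=cv2.resize(v[y:y+h,x:x+w],None,fx=8,fy=8,interpolation=cv2.INTER_NEAREST);cv2.imwrite(f'pics/z_{n}.png',z)
E
```

```text
top comp [ 263  213   49   48 1383] [288.07736804 235.96167751]
hullfit [0.5931449  0.08951761] 0.06887125607176071
ring [0.59292715 0.08942028] 0.02919318495375211 50
blue [271 235] [284 249] 138
38
side comp [ 259  235   81   63 2758] [297.02973169 264.51232777]
hullfit [0.57807589 0.06571281] 0.09291724117865076
ring [0. 0.] 0.0 0
blue [288 259] [304 286] 264
79
```

View pics/z_top.png

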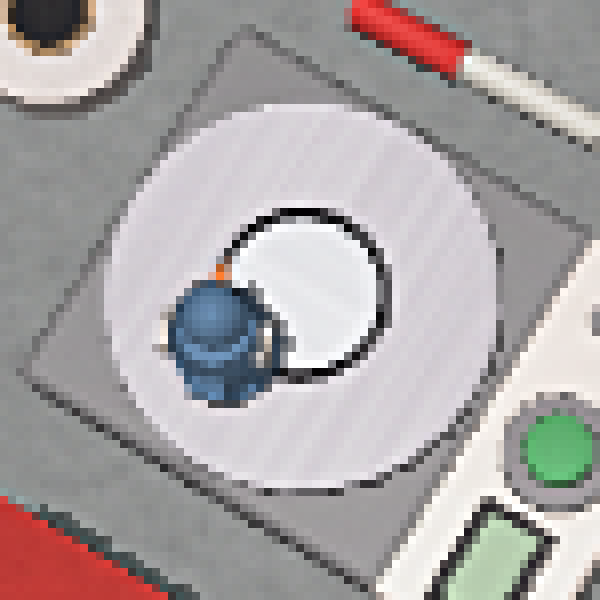

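View pics/z_side.png

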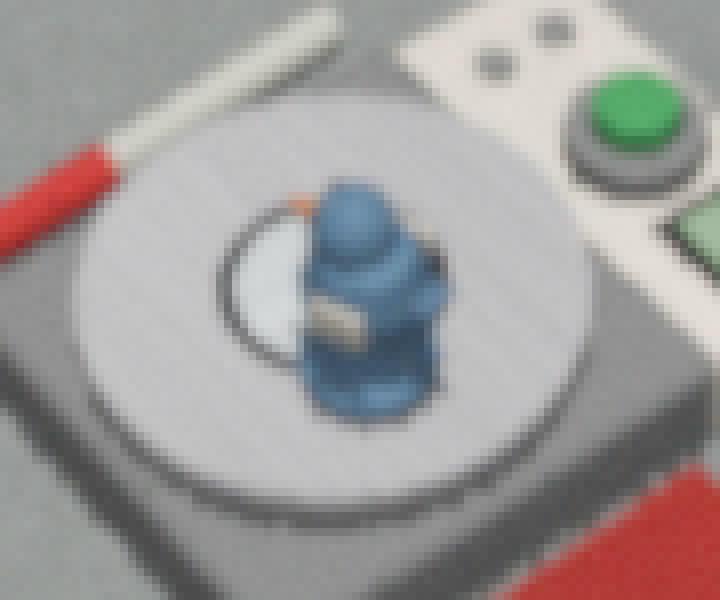

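```bash
cat >> h.py <<'E'
from scipy.optimize import least_squares
def foot(n,im,c0,ang=70,pc=np.array([.593,.0895])):
    # foot's lower silhouette arc (towards camera), cast onto rim plane; fixed radius 19mm
    hsv=cv2.cvtColor(im,cv2.COLOR_BGR2HSV)
    K,r,t=cal(n);C=-cv2.Rodrigues(r)[0].T@t
    big=cv2.resize(im,None,fx=4,fy=4,interpolation=cv2.INTER_CUBIC);hs=cv2.cvtColor(big,cv2.COLOR_BGR2HSV)
    B=cv2.inRange(hs,(95,75,30),(125,255,255))
    u0=proj(n,[[c0[0],c0[1],.08]])[0]
    Z=np.zeros_like(B);x,y=int(u0[0]*4),int(u0[1]*4);Z[y-80:y+80,x-60:x+60]=B[y-80:y+80,x-60:x+60]
    c,_=cv2.findContours(Z,cv2.RETR_EXTERNAL,cv2.CHAIN_APPROX_NONE);c=max(c,key=len)[:,0]
    uv=(c+.5)/4-.5
    P=cast(n,uv,.060)[:,:2];ce=np.array(c0,float)
    for k in range(6):
        d=(C[:2]-ce);d/=np.linalg.norm(d);v=P-ce
        a=np.degrees(np.arccos(np.clip((v@d)/np.linalg.norm(v,axis=1),-1,1)));s=(a<ang)&(np.linalg.norm(v,axis=1)<.035)
        f=least_squares(lambda q:np.linalg.norm(P[s]-q,axis=1)-.019,ce,loss='soft_l1',f_scale=.002);ce=f.x
    return ce,np.sqrt(np.mean(f.fun**2)),s.sum()
E
python3 - <<'E'
from h import *
for n in('top','side'):
    im=cv2.imread(f'pics/{n}0.png')
    for a in(50,70,85):print(n,a,foot(n,im,(.58,.105),a))
# side pan ring
im=cv2.imread('pics/side0.png');hsv=cv2.cvtColor(im,cv2.COLOR_BGR2HSV)
uv=np.array([(x,y) for x in range(274,288) for y in range(258,283)]);px=hsv[uv[:,1],uv[:,0]].astype(int)
W=cast('side',uv,.055)[:,:2];s=(px[:,2]<125)&(px[:,1]<70);s&=abs(np.linalg.norm(W-[.593,.09],axis=1)-.029)<.009
w=110-px[s,2].clip(0,109)
f=least_squares(lambda q:(np.linalg.norm(W[s]-q,axis=1)-.029),[.593,.09]);print('side ring',f.x,s.sum())
o=ctrl.get_obs();print(o['t'])
E
```

```text
top 50 (array([0.57258595, 0.11646403]), np.float64(0.003092969535535142), np.int64(72))
top 70 (array([0.57284561, 0.11628427]), np.float64(0.003164296341131763), np.int64(107))
top 85 (array([0.57298262, 0.11627713]), np.float64(0.0033344994917979963), np.int64(120))
side 50 (array([0.57163326, 0.11285556]), np.float64(0.00035031612015122245), np.int64(56))
side 70 (array([0.57170847, 0.11257283]), np.float64(0.002921624247935533), np.int64(77))
side 85 (array([0.57117228, 0.11219181]), np.float64(0.005018111369816874), np.int64(98))
side ring [0.59147531 0.09099891] 9
0.1
```

Run:
```python
from h import *
out=[]
for n,(x,y) in(('top',(250,205)),('side',(262,235))):
    im=cv2.imread(f'pics/{n}0.png');z=cv2.resize(im[y:y+55,x:x+55],None,fx=7,fy=7,interpolation=cv2.INTER_CUBIC)
    th=np.linspace(0,6.3,60)
    for c,col in(((.5716,.1128),(0,0,255)),((.5727,.1163),(0,255,255))):
        for zz in(.06,.065):
            p=proj(n,np.c_[c[0]+.019*np.cos(th),c[1]+.019*np.sin(th),0*th+zz]);cv2.polylines(z,[(((p-[x,y])+.5)*7).astype(int)],True,col,1)
    p=proj(n,np.c_[.5929+.029*np.cos(th),.0894+.029*np.sin(th),0*th+.055]);cv2.polylines(z,[(((p-[x,y])+.5)*7).astype(int)],True,(0,255,0),1)
    out.append(z)
cv2.imwrite('pics/ov.png',np.hstack(out))
```

```text
(no output)
```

View pics/ov.png

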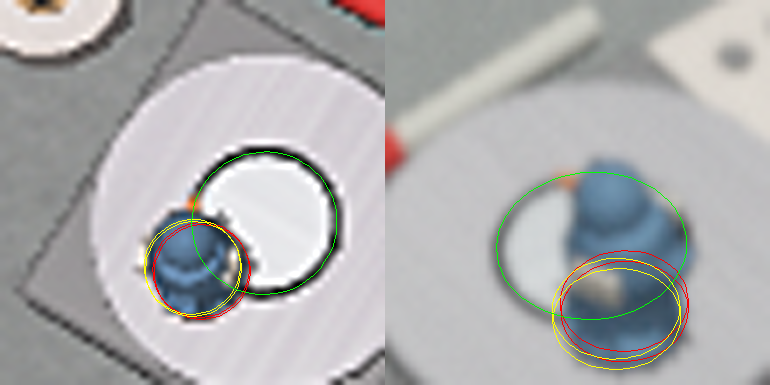

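Run:
```python
from h import *
print('box',cast('top',[(247,262),(275,277),(258,302),(234,287)],.07)[:,:2].round(3).tolist())
print('roll',cast('top',[(256,201)],.025).round(3),'bigbird',cast('top',[(223,242)],.08).round(3),'bottle',cast('top',[(504,300)],.19).round(3))
```

```text
box [[0.516, 0.195], [0.477, 0.117], [0.408, 0.16], [0.447, 0.227]]
roll [[0.7   0.187 0.025]] bigbird [[0.568 0.262 0.08 ]] bottle [[ 0.426 -0.456  0.19 ]]
```

Call:
drive_tool:
  moves: [0, 0, 0, 0, 0, 0.05, 0.7, 0, 0, 10.5, 0.02, 0.056, 0, 0.7, 0, 0, 10.5, 0.02, 0.056, 0, 0.7, 0, 0, 10.5, 0.02, 0.056, 0, 0.7, 0, 0, 10.5, 0.02, 0.056, 0, 0.7]
  newtons: 40

```text
t: 0.72
tool_pos: [0.3536, -0.3361, 0.2807]
tool_rot: [-2.6, -1.762, -0.0]
contact_force: [2.2, -0.3, 0.2]
opening: 0.0257
```

Call:
drive_tool:
  moves: [0, 0, 10.5, 0.0215, 0.053, 0, 0.7, 0, 0, 10.5, 0.0215, 0.053, 0, 0.7, 0, 0, 10.5, 0.0215, 0.053, 0, 0.7, 0, 0, 10.5, 0.0215, 0.053, 0, 0.7, 0, 0, 10.5, 0.0215, 0.053, 0, 0.7]

```text
t: 1.35
tool_pos: [0.4611, -0.0711, 0.281]
tool_rot: [1.552, 2.731, -0.0]
contact_force: [-0.2, 0.5, -0.7]
opening: 0.0257
```

Call:
drive_tool:
  moves: [0, 0, 10.5, 0.0215, 0.053, 0, 0.7, 0, 0, 0, 0.0215, 0.053, 0, 0.7, 0, 0, 0, 0.0215, 0.053, 0, 0.7, 0, 0, 0, 0.021, 0.05, 0, 0.7, 0, 0, 0, 0, 0, 0, 0.7]

```text
t: 1.98
tool_pos: [0.5465, 0.1389, 0.2801]
tool_rot: [-1.297, -2.859, 0.001]
contact_force: [0.1, -0.3, 0.6]
opening: 0.0257
```

Run:
```python
from h import *
from scipy.spatial.transform import Rotation as R
o=ctrl.get_obs();print(o['t'],o['tool_pos'],R.from_rotvec(o['tool_rot']).as_matrix().round(3),o['contact_force'],o['q'].round(2))
```

```text
1.975 [0.54646991 0.13887058 0.28011147] [[-0.659  0.752 -0.002]
 [ 0.752  0.659  0.   ]
 [ 0.001 -0.001 -1.   ]] [ 0.05983007 -0.30063675  0.59575619] [ 0.12 -0.12  1.7   0.    1.56 -0.6 ]
```

Call:
drive_tool:
  moves: [-3, -2.7, 0, 0.0015, 0.001, -0.04, 0.7, -3, -2.7, 0, 0, 0, -0.06, 0.7, 0, 0, 0, 0, 0, -0.05, 0.7, 0, 0, 0, 0, 0, -0.04, 0.7, 0, 0, 0, 0, 0, 0, 0.7]

```text
t: 2.6
tool_pos: [0.5443, 0.1355, 0.0869]
tool_rot: [1.254, 2.746, -0.093]
contact_force: [-0.3, -0.2, -0.6]
opening: 0.0259
```

Run:
```python
from h import *
out=[]
for n,(x,y) in(('top',(240,195)),('side',(240,215))):
    im=ctrl.get_image(n)[:,:,::-1];cv2.imwrite(f'pics/{n}1.png',im);out.append(cv2.resize(im[y:y+90,x:x+100],None,fx=4,fy=4,interpolation=cv2.INTER_CUBIC))
cv2.imwrite('pics/d1.png',np.hstack(out))
o=ctrl.get_obs();print(o['t'],o['tool_pos'],o['tool_rot'])
```

```text
2.7 [0.54843531 0.13643198 0.09240442] [ 1.25068271  2.73817907 -0.08427247]
```

View pics/d1.png

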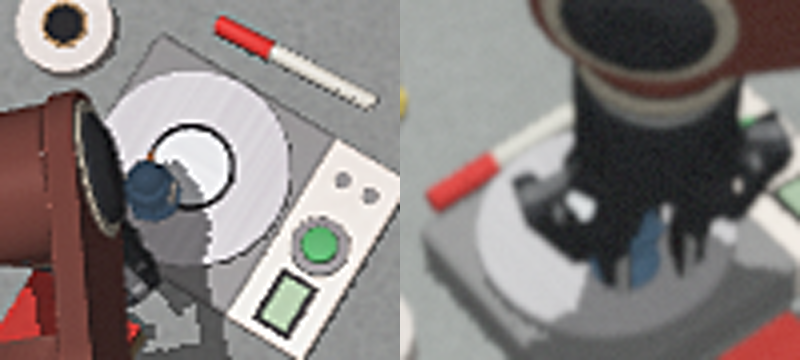

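Call:
drive_tool:
  moves: [0, 0, 0, -0.001, 0.0035, -0.01, 0.7, 0, 0, 0, 0, 0, -0.01, 0.7, 0, 0, 0, 0, 0, -0.006, 0.7, 0, 0, 0, 0, 0, 0, 0.7, 0, 0, 0, 0, 0, 0, 0.7]

```text
t: 3.32
tool_pos: [0.5471, 0.1405, 0.0654]
tool_rot: [1.25, 2.739, -0.085]
contact_force: [0.3, 0.5, -0.4]
opening: 0.0253
```

Call:
drive_tool:
  moves: [0, 0, 0, 0, 0, -0.0025, 0.7, 0, 0, 0, 0, 0, -0.002, 0.7, 0, 0, 0, 0, 0, -0.002, 0.7, 0, 0, 0, 0, 0, 0, 0.7, 0, 0, 0, 0, 0, 0, 0.7]

```text
t: 3.95
tool_pos: [0.5469, 0.1405, 0.0588]
tool_rot: [1.25, 2.739, -0.085]
contact_force: [0.3, -0.7, -0.4]
opening: 0.0256
```

Run:
```python
from h import *
from scipy.spatial.transform import Rotation as R
out=[]
for n,(x,y) in(('top',(240,195)),('side',(240,215))):
    im=ctrl.get_image(n)[:,:,::-1];cv2.imwrite(f'pics/{n}2.png',im);out.append(cv2.resize(im[y:y+90,x:x+100],None,fx=4,fy=4,interpolation=cv2.INTER_CUBIC))
cv2.imwrite('pics/d2.png',np.hstack(out))
o=ctrl.get_obs();print(o['t'],o['tool_pos'],R.from_rotvec(o['tool_rot']).as_matrix().round(3),o['contact_force'])
```

```text
4.05 [0.54698422 0.14049891 0.05888434] [[-0.649  0.755  0.094]
 [ 0.748  0.655 -0.104]
 [-0.14   0.003 -0.99 ]] [-0.21983806 -0.08143553 -0.86933352]
```

View pics/d2.png

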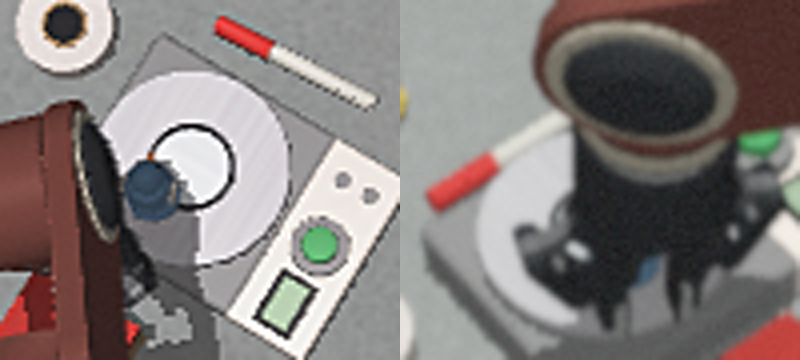

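Call:
drive_tool:
  moves: [0, 0, 0, 0.002, -0.0022, 0, 0.7, 0, 0, 0, 0.002, -0.0022, 0, 0.7, 0, 0, 0, 0.002, -0.0022, 0, 0.7, 0, 0, 0, 0.002, -0.0022, 0, 0.7, 0, 0, 0, 0.002, -0.0022, 0, 0.7]

```text
t: 4.68
tool_pos: [0.557, 0.1294, 0.0588]
tool_rot: [1.25, 2.74, -0.085]
contact_force: [0.1, -0.0, 0.2]
opening: 0.0257
```

Run:
```python
from h import *
out=[]
for n,(x,y) in(('top',(240,195)),('side',(240,215))):
    im=ctrl.get_image(n)[:,:,::-1];cv2.imwrite(f'pics/{n}3.png',im);out.append(cv2.resize(im[y:y+90,x:x+100],None,fx=4,fy=4,interpolation=cv2.INTER_CUBIC))
cv2.imwrite('pics/d3.png',np.hstack(out))
o=ctrl.get_obs();print(o['t'],o['tool_pos'],o['contact_force'])
```

```text
4.775 [0.55711776 0.12928851 0.05880757] [ 0.29762216 -0.80493234 -0.23514087]
```

View pics/d3.png

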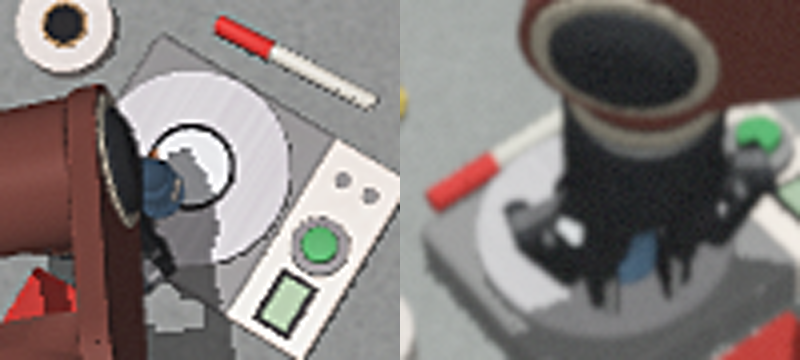

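Call:
drive_tool:
  moves: [0, 0, 0, 0.002, -0.0022, 0, 0.7, 0, 0, 0, 0.002, -0.0022, 0, 0.7, 0, 0, 0, 0.002, -0.0022, 0, 0.7, 0, 0, 0, 0.002, -0.0022, 0, 0.7, 0, 0, 0, 0.002, -0.0022, 0, 0.7]

```text
t: 5.4
tool_pos: [0.567, 0.1183, 0.0588]
tool_rot: [1.25, 2.739, -0.085]
contact_force: [-0.7, 0.5, 0.3]
opening: 0.0258
```

Run:
```python
from h import *
out=[]
for n,(x,y) in(('top',(240,195)),('side',(240,215))):
    im=ctrl.get_image(n)[:,:,::-1];cv2.imwrite(f'pics/{n}4.png',im);out.append(cv2.resize(im[y:y+90,x:x+100],None,fx=4,fy=4,interpolation=cv2.INTER_CUBIC))
cv2.imwrite('pics/d4.png',np.hstack(out))
o=ctrl.get_obs();print(o['t'],o['tool_pos'],o['contact_force'])
```

```text
5.5 [0.56717377 0.11817423 0.05882866] [ 0.46278143  0.05321188 -0.84370657]
```

View pics/d4.png

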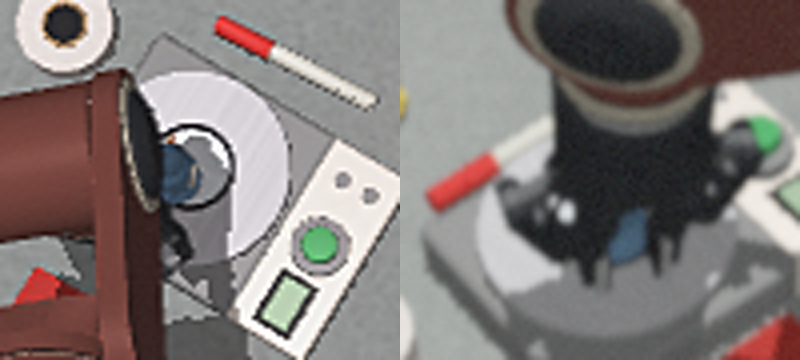

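Call:
drive_tool:
  moves: [0, 0, 0, 0.002, -0.0022, 0, 0.7, 0, 0, 0, 0.002, -0.0022, 0, 0.7, 0, 0, 0, 0.002, -0.0022, 0, 0.7, 0, 0, 0, 0.002, -0.0022, 0, 0.7, 0, 0, 0, 0, 0, 0, 0.7]

```text
t: 6.12
tool_pos: [0.5751, 0.1095, 0.0589]
tool_rot: [1.25, 2.739, -0.085]
contact_force: [-0.9, -0.2, 0.0]
opening: 0.0256
```

Call:
drive_tool:
  moves: [0, 0, 0, -0.004, 0.0045, 0, 0.7, 0, 0, 0, -0.01, 0.011, 0, 0.7, 0, 0, 0, -0.015, 0.017, 0.002, 0.7, 0, 0, 0, -0.002, 0.002, 0.05, 0.7, 0, 0, 0, 0, 0, 0.06, 0.7]

```text
t: 6.75
tool_pos: [0.5412, 0.1455, 0.1701]
tool_rot: [1.249, 2.744, -0.088]
contact_force: [1.5, 0.3, 0.5]
opening: 0.0257
```

Call:
drive_tool:
  moves: [0, 0, 0, -0.03, 0.01, 0.05, 0.7, 0, 0, 0, -0.06, 0, 0, 0.7, 0, 0, 0, -0.04, -0.04, 0, 0.7, 3, 2.7, 0, -0.04, -0.04, 0, 0.7, 3, 2.7, 0, 0, -0.06, 0, 1.0]

```text
t: 7.38
tool_pos: [0.3716, 0.0156, 0.221]
tool_rot: [1.295, 2.861, 0.005]
contact_force: [1.8, 0.6, 0.8]
opening: 0.0086
```

Run:
```python
from h import *
out=[]
for n,(x,y) in(('top',(240,195)),('side',(240,215))):
    im=ctrl.get_image(n)[:,:,::-1];cv2.imwrite(f'pics/{n}5.png',im);out.append(cv2.resize(im[y:y+90,x:x+100],None,fx=4,fy=4,interpolation=cv2.INTER_CUBIC))
    for a in(50,70):print(n,foot(n,im,(.5925,.09),a))
cv2.imwrite('pics/d5.png',np.hstack(out))
o=ctrl.get_obs();print(o['t'],o['tool_pos'],o['tool_rot'],o['contact_force'])
```

```text
top (array([0.59349747, 0.09362406]), np.float64(0.002621531843454227), np.int64(64))
top (array([0.5937972 , 0.09350292]), np.float64(0.003070954532711664), np.int64(93))
side (array([0.59221616, 0.08981985]), np.float64(0.0004036297576822249), np.int64(54))
side (array([0.59219029, 0.08948881]), np.float64(0.0020452237445476047), np.int64(73))
7.475 [0.37332024 0.00837339 0.22103393] [ 1.32302105e+00  2.84700319e+00 -1.86957006e-03] [-0.53935616  0.52645168  0.22008418]
```

View pics/d5.png

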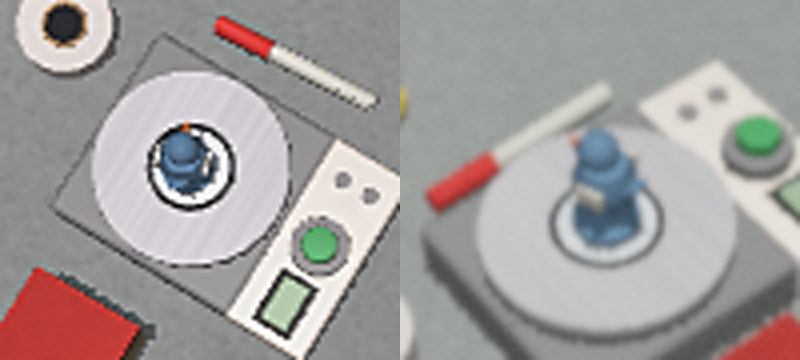

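The figurine stands upright and well inside the ring in both views (side foot fit (0.592,0.090), ring centre about (0.592,0.090)). Before pressing the button I'll find its centre and the collar height.

Run:
```python
from h import *
out=[]
th=np.linspace(0,6.3,80)
def C(n,c,r,z): return proj(n,np.c_[c[0]+r*np.cos(th),c[1]+r*np.sin(th),0*th+z])
for n,(x,y),w in(('side',(312,232),40),('top',(300,238),40)):
    im=cv2.imread(f'pics/{n}5.png');hs=cv2.cvtColor(im,cv2.COLOR_BGR2HSV)
    M=cv2.inRange(hs,(45,110,60),(85,255,255));M[:y]=0;M[y+w:]=0;M[:,:x]=0;M[:,x+w:]=0
    p=np.argwhere(M)[:,::-1];b=cast(n,p.mean(0),.053)[0];print(n,p.mean(0),b,len(p))
    for k in(0,1):
        z=cv2.resize(im[y:y+w,x:x+w],None,fx=9,fy=9,interpolation=cv2.INTER_CUBIC)
        if k:
            for r,zz,col in((.013,.053,(255,255,255)),(.021,.049,(0,0,255)),(.021,.045,(0,255,255)),(.021,.041,(255,0,0))):
                cv2.polylines(z,[((C(n,b,r,zz)-[x,y]+.5)*9).astype(int)],True,col,1)
        if n=='side' or k: out.append(z)
    # ring
    
cv2.imwrite('pics/b5.png',np.vstack([np.hstack(out[:2])]))
im=cv2.imread('pics/side5.png');g=cv2.cvtColor(im,cv2.COLOR_BGR2GRAY)
x0,y0=268,250
uv=np.array([(x,y) for x in range(270,320) for y in range(240,290)]);W=cast('side',uv,.055)[:,:2]
v=g[uv[:,1],uv[:,0]];hs=cv2.cvtColor(im,cv2.COLOR_BGR2HSV)[uv[:,1],uv[:,0]]
d=np.linalg.norm(W-[.592,.09],axis=1);s=(v<125)&(hs[:,1]<70)&(abs(d-.029)<.007)
f=least_squares(lambda q:np.linalg.norm(W[s]-q,axis=1)-.029,[.592,.09]);print('side ring',f.x,s.sum(),np.std(f.fun))
```

```text
side [329.22580645 248.66129032] [0.53894991 0.00158284 0.053     ] 62
top [319.36206897 255.81034483] [ 0.54084395 -0.00185665  0.053     ] 58
side ring [0.59281658 0.08779971] 20 0.0012691723933969618
```

View pics/b5.png

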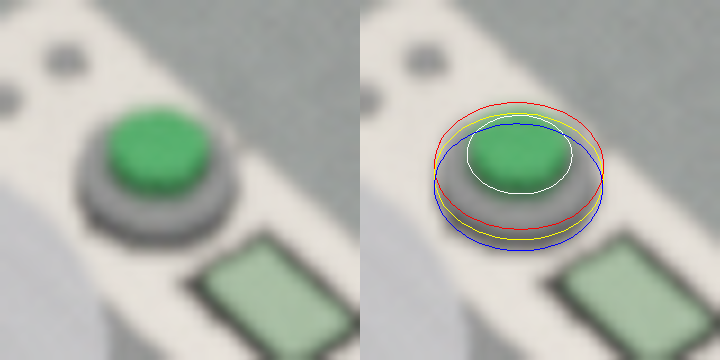

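Call:
drive_tool:
  moves: [0, 0, 0, 0.042, -0.0025, 0, 1, 0, 0, 0, 0.042, -0.0025, 0, 1, 0, 0, 0, 0.042, -0.0025, -0.03, 1, 0, 0, 0, 0.04, -0.002, -0.04, 1, 0, 0, 0, 0, 0, -0.05, 1]

```text
t: 8.1
tool_pos: [0.5424, 0.0065, 0.1005]
tool_rot: [1.301, 2.857, 0.001]
contact_force: [0.4, 0.3, -0.0]
opening: -0.0001
```

Call:
drive_tool:
  moves: [0, 0, 0, 0, 0, -0.02, 1, 0, 0, 0, 0, 0, -0.01, 1, 0, 0, 0, 0, 0, 0, 1, 0, 0, 0, 0, 0, 0, 1, 0, 0, 0, 0, 0, 0, 1]

```text
t: 8.72
tool_pos: [0.541, 0.0045, 0.0726]
tool_rot: [1.303, 2.855, 0.001]
contact_force: [-0.8, 0.7, 0.0]
opening: -0.0001
```

Run:
```python
from h import *
out=[]
for n,(x,y) in(('top',(260,195)),('side',(260,215))):
    im=ctrl.get_image(n)[:,:,::-1];cv2.imwrite(f'pics/{n}6.png',im);out.append(cv2.resize(im[y:y+90,x:x+100],None,fx=4,fy=4,interpolation=cv2.INTER_CUBIC))
cv2.imwrite('pics/d6.png',np.hstack(out))
o=ctrl.get_obs();print(o['t'],o['tool_pos'],o['tool_rot'],o['contact_force'],o['opening'])
```

```text
8.825 [0.54053438 0.00453307 0.07188317] [1.30384139e+00 2.85631253e+00 8.72050995e-04] [-0.8850885  -0.53381232  0.12330822] -0.00011838871579232083
```

View pics/d6.png

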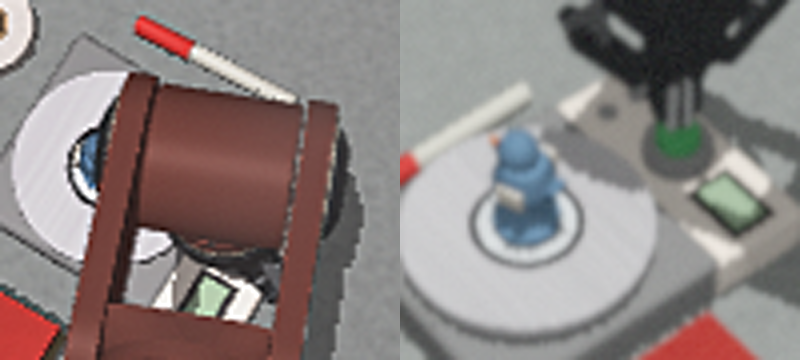

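Call:
drive_tool:
  moves: [0, 0, 0, 0, -0.0055, 0, 1, 0, 0, 0, 0, 0, -0.01, 1, 0, 0, 0, 0, 0, -0.006, 1, 0, 0, 0, 0, 0, 0, 1, 0, 0, 0, 0, 0, 0, 1]

```text
t: 9.45
tool_pos: [0.5396, -0.0009, 0.0548]
tool_rot: [-1.304, -2.857, 0.001]
contact_force: [-1.8, -0.7, 2.9]
opening: 0.0003
```

Call:
drive_tool:
  moves: [0, 0, 0, 0, 0, -0.002, 1, 0, 0, 0, 0, 0, -0.001, 1, 0, 0, 0, 0, 0, -0.001, 1, 0, 0, 0, 0, 0, -0.001, 1, 0, 0, 0, 0, 0, 0, 1]

```text
t: 10.07
tool_pos: [0.54, -0.0008, 0.051]
tool_rot: [-1.304, -2.858, 0.0]
contact_force: [-5.6, 0.2, 10.1]
opening: 0.0
```

Run:
```python
from h import *
out=[]
for n,(x,y) in(('side',(300,195)),):
    im=ctrl.get_image(n)[:,:,::-1];cv2.imwrite(f'pics/{n}7.png',im);out.append(cv2.resize(im[y:y+80,x:x+80],None,fx=7,fy=7,interpolation=cv2.INTER_CUBIC))
cv2.imwrite('pics/d7.png',np.hstack(out))
o=ctrl.get_obs();print(o['t'],o['tool_pos'],o['tool_rot'],o['contact_force'],o['wrist_torque'])
```

```text
10.125 [ 0.54001533 -0.00080892  0.05093983] [-1.30383122e+00 -2.85774466e+00  4.52152821e-04] [-6.18931726 -0.66426229  9.88851098] [-0.1544974   0.97647743  0.00960558]
```

View pics/d7.png

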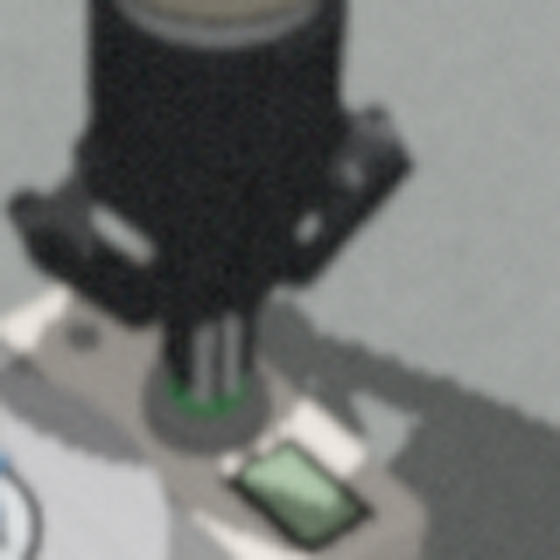

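Call:
drive_tool:
  moves: [0, 0, 0, 0, 0, -0.0005, 1, 0, 0, 0, 0, 0, -0.0005, 1, 0, 0, 0, 0, 0, 0, 1, 0, 0, 0, 0, 0, 0, 1, 0, 0, 0, 0, 0, 0, 1]

```text
t: 10.75
tool_pos: [0.5401, -0.0008, 0.0509]
tool_rot: [-1.304, -2.858, 0.001]
contact_force: [-8.5, -0.2, 16.0]
opening: -0.0002
```

Run:
```python
from h import *
from scipy.spatial.transform import Rotation as R
im=ctrl.get_image('side')[:,:,::-1];x,y,w=312,225,44
z=cv2.resize(im[y:y+w,x:x+w],None,fx=9,fy=9,interpolation=cv2.INTER_CUBIC);z2=z.copy()
o=ctrl.get_obs();T=o['tool_pos'];M=R.from_rotvec(o['tool_rot']).as_matrix()
for dz,col in((0,(0,0,255)),(.004,(0,255,255))):
    P=[T+M@np.array([sx*.011,sy*.0145,dz]) for sx,sy in((1,1),(1,-1),(-1,-1),(-1,1))]
    p=proj('side',P);cv2.polylines(z2,[((p-[x,y]+.5)*9).astype(int)],True,col,1)
cv2.imwrite('pics/d8.png',np.hstack([z,z2]))
```

```text
(no output)
```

View pics/d8.png

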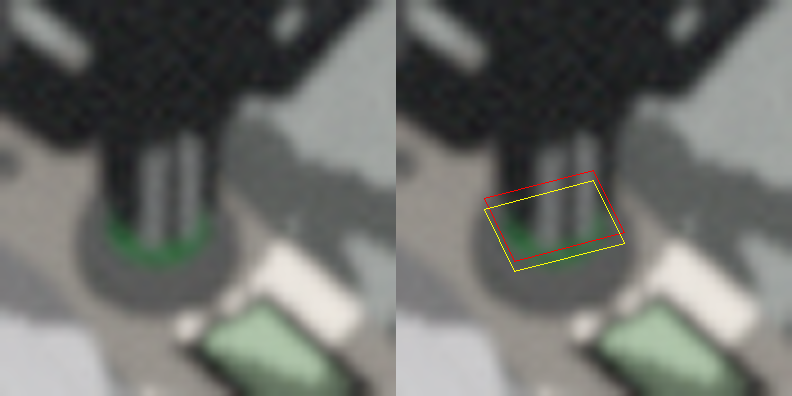

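Run:
```python
from h import *
out=[]
x,y,w=316,236,28
print(proj('side',[[.5403,-.001,.053],[.5403,-.001,.047],[.5403,-.001,.043]]))
a=cv2.imread('pics/side5.png');b=ctrl.get_image('side')[:,:,::-1];cv2.imwrite('pics/side8.png',b)
th=np.linspace(0,6.3,80)
for k,im in((0,a),(1,b)):
    c=im[y:y+w,x:x+w].astype(float)
    if k: c=np.clip(c*2.2,0,255)
    z=cv2.resize(c.astype(np.uint8),None,fx=14,fy=14,interpolation=cv2.INTER_CUBIC)
    for zz,col in((.053,(255,255,255)),(.047,(0,0,255))):
        p=proj('side',np.c_[.5403+.013*np.cos(th),-.001+.013*np.sin(th),0*th+zz]);cv2.polylines(z,[((p-[x,y]+.5)*14).astype(int)],True,col,1)
    out.append(z)
cv2.imwrite('pics/d9.png',np.hstack(out))
```

```text
[[329.07235105 247.69053822]
 [329.01619205 249.47735683]
 [328.9790016  250.66065028]]
```

View pics/d9.png

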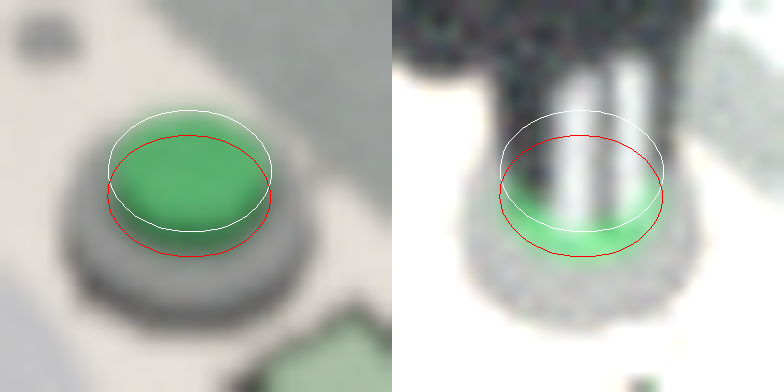

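Pressed, the button's top face matches the z=0.047 outline (fully down). The tips sit within the green, clear of the collar, and the stop is rigid at 16 N. Now I'll release it.

Call:
drive_tool:
  moves: [0, 0, 0, 0, 0, 0.003, 1, 0, 0, 0, 0, 0, 0.008, 1, 0, 0, 0, 0, 0, 0.03, 1, 0, 0, 0, 0, 0, 0.05, 1, 0, 0, 0, -0.03, 0, 0.05, 1]

```text
t: 11.48
tool_pos: [0.5103, -0.0006, 0.1911]
tool_rot: [1.304, 2.858, 0.001]
contact_force: [0.8, 0.3, -0.1]
opening: -0.0001
```

Call:
drive_tool:
  moves: [0, 0, 0, -0.05, -0.02, 0, 1, 0, 0, 0, -0.05, -0.03, 0, 1, 0, 0, 0, -0.02, -0.05, 0, 1, 0, 0, 0, 0, 0, 0, 1, 0, 0, 0, 0, 0, 0, 1]

```text
t: 12.1
tool_pos: [0.3901, -0.1005, 0.1897]
tool_rot: [1.305, 2.858, 0.001]
contact_force: [0.2, -1.1, 1.0]
opening: -0.0002
```

Run:
```python
from h import *
out=[]
for n,(x,y) in(('top',(240,195)),('side',(240,215))):
    im=ctrl.get_image(n)[:,:,::-1];cv2.imwrite(f'pics/{n}10.png',im);out.append(cv2.resize(im[y:y+90,x:x+100],None,fx=4,fy=4,interpolation=cv2.INTER_CUBIC))
    print(n,foot(n,im,(.5925,.09),50))
    hs=cv2.cvtColor(im,cv2.COLOR_BGR2HSV)
    X,Y,w=(312,232,40) if n=='side' else (300,238,40)
    M=cv2.inRange(hs,(45,110,60),(85,255,255))[Y:Y+w,X:X+w];p=np.argwhere(M)[:,::-1]+[X,Y];print('green',p.mean(0),len(p))
    # other things moved? compare with first picture
    a=cv2.imread(f'pics/{n}0.png');d=cv2.absdiff(a,im).max(2)>60;print('diff px',d.sum())
    v=im.copy();v[d]=(0,0,255);cv2.imwrite(f'pics/diff_{n}.png',v)
cv2.imwrite('pics/d10.png',np.hstack(out))
cv2.imwrite('pics/diff.png',cv2.resize(np.vstack([cv2.imread('pics/diff_top.png')[90:380],cv2.imread('pics/diff_side.png')[40:]]),(480,547)))
o=ctrl.get_obs();print(o['t'],o['tool_pos'],o['contact_force'])
```

```text
top (array([0.59339829, 0.09368042]), np.float64(0.002597945315991875), np.int64(64))
green [319.43859649 255.8245614 ] 57
diff px 29214
side (array([0.59230041, 0.08984963]), np.float64(0.0004211695543424217), np.int64(54))
green [329.14285714 248.65079365] 63
diff px 49784
12.2 [ 0.39038842 -0.09990553  0.18966789] [-0.3197506  -0.3473014   0.52248985]
```

View pics/d10.png

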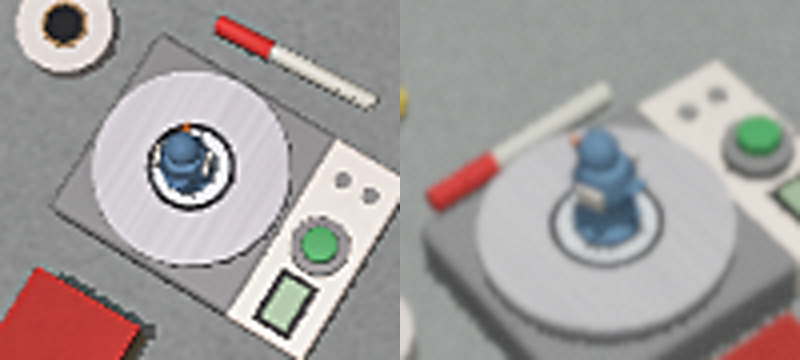

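View pics/diff.png

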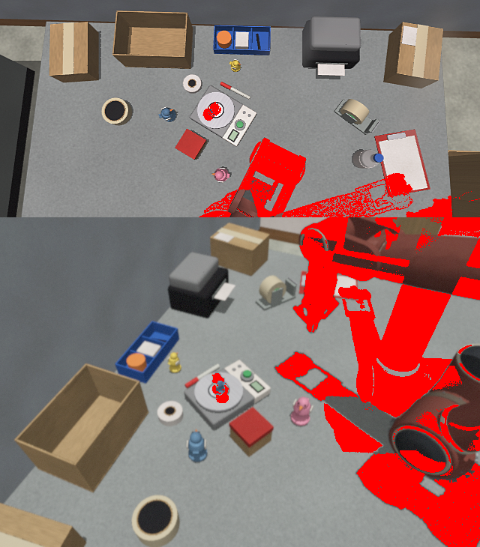

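Compared with the first pictures, only the figurine, the arm and the arm's shadows have changed. The button is back up and the bird is centred in the ring. I'm handing in.

Run:
```python
from station import ctrl
print(ctrl.finish_job())
```

```text
the job is handed in; nothing more can be done
None
```

I pushed the small blue bird about 31 mm by its foot into the ring, using two low, slightly parted fingertips. Then I pressed the green button down and let it come up, and handed the job in at about 12 s.

**Figurine:** the last pictures show it upright, with its whole foot inside the black ring in both views. The side view puts the foot at (0.592, 0.090). The ring centre is (0.593, 0.089) from the top view and (0.593, 0.088) from the side view. The foot fit from the top view was poorer, with about 2.6 mm residual, and lay about 4 mm away in y. That is still within the 8 mm there is to spare.

**Button:** when pressed, it came to a rigid stop at 16 N, and its top matched the fully-down outline in the side view. The tool height there read about 51 mm where I expected 47 mm. I put that down to where the shut fingertips end and relied on the picture and the rigid stop. After release it looked the same as before the press.

**Other things:** comparing the last pictures with the first showed no change except the figurine, the arm and the arm's shadows. At the end the robot was clear of everything.

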